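# Drift the gearbox strap into line and drop in its bolt

### The arm

A 6-joint arm with a two-finger parallel gripper is mounted at the origin on the work surface. World frame = base frame: x ahead of the robot, y to its left, z up, the work surface at z = 0. Lengths are in m, angles in rad, forces in N, time in s.
With the tool pointing down it reaches from about 0.35 to 0.775 m from the base axis. Payload 5.5 kg.
Tool frame: the origin (TCP) lies at the very end of the fingers, on their centre line; the grasp point (between the pads) lies 19 mm behind it; z points along the fingers, y is the line along which they close (so a half turn about z gives the same grasp; the last joint's range is limited). The gripper opens to 85 mm and grips with 20 to 120 N. Pads are 22 mm wide; open, the fingers measure 114 mm over their backs; the gripper's body (76 mm by 85 mm) begins 54 mm behind the grasp point. The pads swing forward as they close: fully open they stand 13 mm farther back than shut.
Start: joints at [1.011, 0.313, 0.046, 1.304, 0, 1.431], TCP at [0.234, 0.525, 0.231] pointing down, gripper open.
Joint ranges: [-2.76, 2.76], [-0.86, 1.69], [-1.03, 1.26], [-2.2, 2.34], [-1.47, 1.5], [-3.14, 3.14]. Speed limits (rad/s): [2.57, 2.57, 3.14, 3.14, 3.14, 3.14].

### API

Orientations are given as a unit quaternion [w, x, y, z].
In Python, from workcell import env, cams, ticket, spotter gives the robot as it stands.
- The arm moves only by the tool jog_arm, never from a script. Its argument "increments" is a list that holds one entry, the list of rows, each a list of 7 numbers: the shift along the tool's x, y, z in units of 0.25 m (1.0 is 0.25 m), then the turn, a rotation vector about the tool's x, y, z in units of 180 degrees (1.0 is 180 degrees), then the closure in counts, from 0 (fully open) to 255 (shut). A call has 1 to 20 rows; each row shifts and turns the commanded pose from where the row before left it, along the tool's axes as they then stand; what a row does not reach is not made up. A row lasts 1/10 s, in which the tool goes at most 50 mm and 8.59 degrees, less where a joint would pass 70% of its speed; a pose out of reach is approached as far as the arm can. A call with a number of a shift or a turn outside -1 to 1 is refused whole. A call with a gripper value outside its range is refused whole. The fingers move at their own pace and stop on an object; "force" is the grip in N (left out, the last holds). Time passes only in rows, so rows that do not move let the fingers close. It gives the time, the measured TCP pose, the force, the opening and the grip force at its end, in the units of the state.
- env.get_state(): the state, without advancing time (a new reading comes with each control period).
- cams.read_camera(name): name is "scene" or "top" or "wrist"; returns a dict with "pixels" (420x560x3 uint8, red, green, blue), "fx", "fy", "cx", "cy" (pixels), "k1" (the pictures are not rectified: a ray, as slopes to the right and down, at radius r is drawn at 1 + k1 r^2 times it, then the intrinsics apply), "xyz" and "attitude" of the camera in the world; the wrist camera has in their place "mount" (4x4, takes a point from camera to tool coordinates, whose origin is the TCP and whose axes are the flange's). Camera axes: x right, y down, z forward; pixel columns grow to the right and rows downward; lengths in m; the calibration is good to about 2 mm. A picture is of the moment at which its call begins: read the wrist's pose just before it. There is no depth.
- ticket.hand_in(): hands the job in; it is judged then, once.
Trained networks look in the newest picture that a camera, given by its name, has taken for a name from the list of things; names that differ only in an ending like _2 or _b are one class to them, and where a whole thing is asked for, a point or a joint stands for the part that bears it (a point fixed in the world has none). Each returns a list of dicts, best first, with "conf" (0 to 1); they miss things now and then, are a little off and sometimes report something else, mostly with a low value. They report only what shows in the picture. A call takes as long as a camera call.
- spotter.find_in(target, camera): "uv" ([column, row] in pixels, amid what is visible of it).
- spotter.cut_out(target, camera): "region" (420x560 bool, what is visible of it) and "uv" ([column, row] in pixels, amid what is visible of it).
- spotter.landmark_of(target, camera): "uv" ([column, row] in pixels: a listed point, or the origin of a listed thing).
The state is a dict: "clock": time; "joint_pos": joint angles; "qvel": joint speeds; "tau": joint torques, N m; "tcp_pos": TCP position; "orientation": TCP orientation; "wrist_force": force on the tool from outside, world axes, zero at the start; "ft_torque": the same for the moment, N m; "finger_gap": finger opening in m; "grip_force": force on a finger pad.
Only numpy, scipy, OpenCV 4.12 (cv2) and the standard library are available. Lean on these libraries where they do the work, as an engineer would, in place of code of your own. Each camera call takes 0.05 s, during which the arm holds its last target. There are 200 camera calls.

### The job

The gearbox strap on the crossmember has sprung out of line with the holes underneath. Take the taper drift from the timber stand and ease it by hand down through the large hole, feeling its way so that it is never forced or strained sideways, until its collar is fully home on the strap; leave it there to hold the line and drop the bolt through the small hole, with its head down on the strap. Do not shift the other things on the bench.

Things in the scene. Friction and masses are not known exactly. Their poses are not given: they have to be found in the camera images.
- crossmember: The fixed job: two timbers carry a grey steel channel (70 x 290 mm, web up, web top 117 mm above the bench, 8 mm thick). Origin at bench level, y along the channel, away from the black rubber mount at its -y end. The channel was laid on by hand, up to 11.5 mm off along y and 5.5 mm along x; it is immovable. Its holes match the strap's. A boss makes the large one 30 mm deep; free for 80 mm below
- strap: Dark steel strap on the channel, 50 mm wide, 8 mm thick, top 125 mm above the bench, axes as the crossmember's, origin under its middle, 45 mm from each hole. Its -y end is bolted on the rubber mount (nut top 176 mm up, 91 mm from the small hole). It shifts level along y and x against the rubber but does not turn; pulling it into line takes 2 to 5 N.
- drift_hole (a point): centre of the strap's large hole, 26 mm, at its top face, axes as the strap's; moves with the strap. The channel's 26 mm hole lies below it, out of line at the start by up to 11.5 mm either way along y and up to 5.5 mm either way along x: how far and which way is not known, only a crescent of it shows
- bolt_hole (a point): centre of the strap's small hole, 15 mm, at its top face, axes as the strap's, 90 mm from the large one towards -y; moves with the strap. The channel's 15 mm hole lies below it, out of line by the same amount
- drift: taper drift, bright steel, 176 mm, 0.5 kg, upright: blunt 12 mm tip (origin, z up) widening evenly to 24.8 mm at 66 mm, straight to 104 mm, collar 36 mm across from 104 to 111 mm, round handle 26 mm across to 176 mm. It stands in one of the stand's three holes, collar on the stand's top. Punch and chisel, without collars, stand in the others, in any order
- drift_tip (a point): centre of the drift's tip
- drift_shoulder (a point): centre of the underside of the drift's collar, 104 mm above the tip
- bolt: cap-head bolt, upright: plain 12 mm shank 60 mm long, lowest 4 mm tapering to 7 mm; round head 20 mm across, 13 mm tall; 0.085 kg. It stands in the upturned dark impact socket, its head on the socket's top. Origin at the foot of the shank, z up
- bolt_seat (a point): centre of the underside of the bolt's head, 60 mm above its foot
- stand: fixed timber stand, 80 x 175 mm, 115 mm tall, with three 29 mm holes in a row along its y, 55 mm apart; origin under its centre
- socket: dark impact socket standing on the bench, fixed, 44 mm across below and 38 mm at its top, 70 mm tall, 15 mm bore; origin under its centre
- punch: centre punch (dark octagonal bar, 16 mm across, 150 mm long, short point), standing point down in the timber stand; leave it there. Origin at its point
- chisel: cold chisel (octagonal bar 19 mm across, 170 mm long, flat blade), standing blade down in the timber stand; leave it there. Origin at its edge
- wrench: open wrench, 220 mm, lying on the bench; bystander
- hammer: hammer, 300 mm, lying on the bench; bystander, not to be used
- grease: blue grease tin, 74 mm across, 70 mm tall; bystander
- nut: loose plain nut, 25 mm across, 12 mm tall; bystander
- loose_socket: small bright socket, 32 mm across, 38 mm tall, standing on the bench; bystander
- bearing: ball bearing ring, 62 mm across, 18 mm tall, lying on the bench; bystander

How it is judged:
By the outcome, as a careful person would: the job done as asked, in the order asked, and still so for the second after the job is handed in, with the robot touching nothing.
It also fails if it takes over 72 s, if anything falls off the work surface, if the arm or the gripper's body presses on something with over 40 N, if the wrist force passes 120 N, or if a joint passes its speed limit or range.

## Working session

There is one attempt and no reset: what is moved stays moved. The work goes in short steps, Python scripts to look and compute and a tool call to move; the robot and the scene stay as the last step left them, time stands still between calls to the robot, and variables do not carry over. Pictures are saved under pics/ and viewed, at most 10 in all, crops included, and the job is handed in when it is done.

Besides the shell and the picture viewer there is one more tool, called after ">>>" as name(argument=value, ...) on one line, values as JSON. jog_arm: Moves the arm, as the interface text tells. Shifts and turns lie within -1 to 1; 1 stands for 0.25 m of shift or 180 degrees of turn. Its arguments: {"type":"object","properties":{"increments":{"type":"array"},"force":{"type":"number"}},"required":["increments"]}

```bash
ls; mkdir -p pics; cat > h.py <<'E'
import numpy as np, cv2
from scipy.spatial.transform import Rotation as R
from workcell import env, cams, ticket, spotter
def q2R(q): return R.from_quat([q[1],q[2],q[3],q[0]]).as_matrix()
def cam(name):
    s=env.get_state(); c=cams.read_camera(name)
    if 'mount' in c:
        T=np.eye(4);T[:3,:3]=q2R(s['orientation']);T[:3,3]=s['tcp_pos'];T=T@np.array(c['mount'])
        c['R']=T[:3,:3];c['p']=T[:3,3]
    else:
        a=np.array(c['attitude']);c['R']=a if a.shape==(3,3) else q2R(a);c['p']=np.array(c['xyz'])
    return c
def ray(c,uv):
    d=np.array([(uv[0]-c['cx'])/c['fx'],(uv[1]-c['cy'])/c['fy']]);u=d.copy()
    for _ in range(20): u=d/(1+c['k1']*(u@u))
    return c['R']@np.array([u[0],u[1],1.])
def onz(c,uv,z):
    r=ray(c,uv);return c['p']+r*(z-c['p'][2])/r[2]
def proj(c,P):
    q=c['R'].T@(np.array(P)-c['p']);u=q[:2]/q[2];u=u*(1+c['k1']*(u@u))
    return np.array([c['fx']*u[0]+c['cx'],c['fy']*u[1]+c['cy']])
def save(c,f,crop=None,s=1):
    im=c['pixels'][:,:,::-1]
    if crop: im=im[crop[1]:crop[3],crop[0]:crop[2]]
    cv2.imwrite('pics/'+f,cv2.resize(im,None,fx=s,fy=s,interpolation=cv2.INTER_CUBIC))
E
python3 - <<'E'
from h import *
np.set_printoptions(precision=4,suppress=True)
s=env.get_state();print(s)
ims=[]
for n in ['top','scene']:
    c=cam(n);ims.append(c['pixels'][:,:,::-1]);print(n,c['p'],c['R'].tolist(),c['fx'],c['k1'])
    for t,z in [('drift_hole',.125),('bolt_hole',.125),('drift',.011),('drift_shoulder',.115),('bolt',.010),('bolt_seat',.07),('strap',.125),('crossmember',0),('stand',0),('socket',0),('punch',0),('chisel',0)]:
        for d in spotter.landmark_of(t,n)[:1]: print(t,d['conf'],np.array(d['uv']),onz(c,d['uv'],z))
    cv2.imwrite(f'pics/{n}0.png',ims[-1])
c=cams.read_camera('wrist');print(c['mount'],c['fx'],c['k1'])
E
```

```text
pics
{'clock': 0.0, 'joint_pos': array([1.0114, 0.314 , 0.0449, 1.3036, 0.    , 1.4312]), 'qvel': array([-0.0005, -0.0008,  0.0003, -0.001 , -0.0006, -0.0012]), 'tau': array([ -0.0024, -48.0629,  29.853 ,   0.0194,  -0.0003,   0.    ]), 'tcp_pos': array([0.2341, 0.5246, 0.2304]), 'orientation': array([-0.0003,  0.2084,  0.978 , -0.0009]), 'wrist_force': array([ 0.5267,  0.0936, -0.7492]), 'ft_torque': array([0.0245, 0.0381, 0.0255]), 'grip_force': 0.0, 'finger_gap': 0.08557127662470793}
top [ 0.4231 -0.0683  1.0073] [[-0.013921382129334723, -0.9842539068066836, 0.17621135620438724], [-0.9998162379020581, 0.016025048701983815, 0.010520847944647957], [-0.013178981257456757, -0.17603251049132784, -0.9842961290704827]] 383.6375845511053 -0.005452553299815059
bolt_hole 0.93 [272.7 245.5] [ 0.5076 -0.0464  0.125 ]
drift 0.61 [127.  240.7] [0.5369 0.3383 0.011 ]
drift_shoulder 0.73 [270.1 245.3] [ 0.5091 -0.0401  0.115 ]
bolt 0.62 [375.9 272.5] [ 0.4453 -0.3074  0.01  ]
bolt_seat 0.67 [130.9 239.3] [0.5335 0.3048 0.07  ]
crossmember 0.59 [251.6 252.8] [0.5013 0.0123 0.    ]
stand 0.87 [132.
[... 348 characters left out ...]
4508995]] 385.5292302819489 -0.05144942716605986
drift_hole 0.83 [317.2 174.9] [0.4935 0.0529 0.125 ]
bolt_hole 0.56 [292.3 181.6] [ 0.5005 -0.0262  0.125 ]
drift_shoulder 0.76 [412.6 168. ] [0.5318 0.3496 0.115 ]
bolt_seat 0.45 [194.8 199.5] [ 0.4463 -0.3182  0.07  ]
strap 0.61 [303.7 177.6] [0.4937 0.0108 0.125 ]
crossmember 0.62 [303.3 206.1] [0.5024 0.0112 0.    ]
stand 0.57 [396.9 190.4] [0.5178 0.3311 0.    ]
socket 0.78 [200.9 211.6] [ 0.44   -0.3113  0.    ]
chisel 0.35 [290.8 180.5] [0.3845 0.0015 0.    ]
[[ 0.001  -0.9546 -0.2979  0.0781]
 [ 1.      0.001   0.0001  0.0007]
 [ 0.0002 -0.2979  0.9546 -0.1429]
 [ 0.      0.      0.      1.    ]] 298.9179364314748 0.0011357870447571384
```

```bash
python3 - <<'E'
import cv2,numpy as np
a=cv2.imread('pics/top0.png')[140:380,60:460];b=cv2.imread('pics/scene0.png')[90:300,120:520]
cv2.imwrite('pics/both.png',cv2.resize(np.vstack([a,b]),None,fx=1.33,fy=1.33,interpolation=cv2.INTER_CUBIC))
E
```

```text
(no output)
```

View pics/both.png

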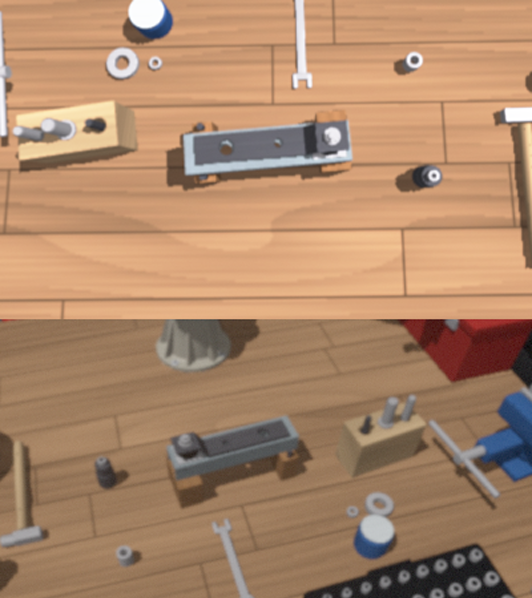

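The top half is the top view: the stand is at left, with the drift (thick, collared) in the middle hole at crop px (57,127), the chisel on the +y side and the dark punch on the -y side. The strap's holes are at crop px (226,148) and (278,142), and the bolt is in the socket at (430,175). Everything is yawed about 6°. Next I'll move above the stand for a wrist look.

>>> jog_arm(increments=[[[-0.172, -0.02, -0.03, 0, 0, 0, 0], [-0.172, -0.02, -0.03, 0, 0, 0, 0], [-0.172, -0.02, -0.03, 0, 0, 0, 0], [-0.172, -0.02, -0.03, 0, 0, 0, 0], [-0.172, -0.02, -0.03, 0, 0, 0, 0], [-0.172, -0.02, -0.03, 0, 0, 0, 0], [-0.172, -0.02, -0.03, 0, 0, 0, 0], [-0.172, -0.02, -0.03, 0, 0, 0, 0], [0, 0, 0, 0, 0, 0.047, 0], [0, 0, 0, 0, 0, 0.047, 0], [0, 0, 0, 0, 0, 0.047, 0], [0, 0, 0, 0, 0, 0.047, 0], [0, 0, 0, 0, 0, 0.047, 0], [0, 0, 0, 0, 0, 0.047, 0], [0, 0, 0, 0, 0, 0.047, 0], [0, 0, 0, 0, 0, 0, 0]]])

```text
clock: 2.95
tcp_pos: [0.5322, 0.3484, 0.2912]
orientation: [-0.0, 0.665, 0.747, -0.0]
wrist_force: [-0.5, -0.2, 0.4]
finger_gap: 0.0854
grip_force: 0.0
```

```bash
cat >> h.py <<'E'
np.set_printoptions(precision=4,suppress=True)
def goto(p,az,s=None):
    "total shift (tool axes as they stand, units) and turn about z; tool kept vertical; corrections for tilt in xy"
    s=s or env.get_state();M=q2R(s['orientation']);d=M.T@(np.array(p)-s['tcp_pos'])/.25
    a=np.radians(az);T=np.column_stack([[-np.sin(a),np.cos(a),0],[np.cos(a),np.sin(a),0],[0,0,-1]])
    print('shift',d.round(4),'turn',(R.from_matrix(M.T@T).as_rotvec()/np.pi).round(4),'az now',np.degrees(np.arctan2(M[1,1],M[0,1])).round(2))
E
python3 - <<'E'
from h import *
s=env.get_state();print(s['tcp_pos'],s['orientation'],s['joint_pos'],s['wrist_force'])
c=cam('wrist')
for t,z in [('drift_shoulder',.115),('drift',.011),('drift_tip',.011),('stand',0),('punch',.02),('chisel',.02)]:
    for d in spotter.landmark_of(t,'wrist')[:2]: print(t,d['conf'],np.array(d['uv']),onz(c,d['uv'],z))
save(c,'w1.png')
E
```

```text
[0.5322 0.3484 0.2912] [-0.      0.6646  0.7472 -0.    ] [0.4534 0.4356 0.3701 1.5053 0.0001 1.9072] [-0.452  -0.169   0.4209]
drift_shoulder 0.7 [281.  196.8] [0.5328 0.3393 0.115 ]
drift 0.83 [280.6 181.5] [0.5331 0.3339 0.011 ]
stand 0.86 [281.9 176.2] [0.5344 0.3397 0.    ]
chisel 0.59 [277.9 137.2] [0.5221 0.3961 0.02  ]
```

View pics/w1.png

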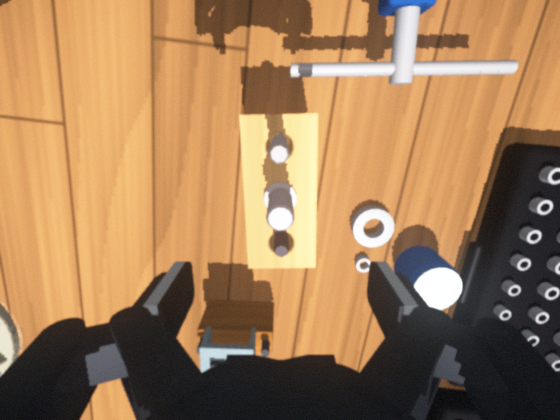

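The stand is at px (241-317, 113-268), with the chisel head at (279,153), the drift in the middle with its top face at (280,217), and the punch at (281,242). Fingers closing along image x (world x) straddle the drift without touching the other two.

```bash
python3 - <<'E'
from h import *
c=cam('wrist')
print('top',onz(c,(280,217),.187),'collar',onz(c,(281,197),.119))
a=onz(c,(279,114),.115);b=onz(c,(282,268),.115);print(a,b,(a+b)/2,np.linalg.norm(a-b),np.degrees(np.arctan2(-(a-b)[0],(a-b)[1])))
m=spotter.cut_out('drift','wrist')
g=c['pixels'].astype(int);
r=g[200:232,255:305].sum(2);w=np.argwhere(r>600);print(w.min(0)+[200,255],w.max(0)+[200,255],w.mean(0)+[200,255])
p=(onz(c,(280,217),.187)+onz(c,(281,197),.119))/2
for z in(.22,.17): goto([p[0],p[1],z],3)
E
```

```text
top [0.5316 0.3405 0.187 ] collar [0.5327 0.3402 0.119 ]
[0.5203 0.4258 0.115 ] [0.5446 0.2521 0.115 ] [0.5325 0.339  0.115 ] 0.17537683183828567 7.948687690266054
[200 255] [231 304] [217.1734 279.6358]
shift [-0.0319 -0.0038  0.2853] turn [ 0.     -0.      0.0209] az now 6.77
shift [-0.0319 -0.0038  0.4853] turn [ 0.     -0.      0.0209] az now 6.77
```

>>> jog_arm(increments=[[[-0.0053, -0.0006, 0.094, 0, 0, 0, 0], [-0.0053, -0.0006, 0.094, 0, 0, 0, 0], [-0.0053, -0.0006, 0.094, 0, 0, 0, 0], [-0.0053, -0.0006, 0.094, 0, 0, 0, 0], [-0.0053, -0.0006, 0.094, 0, 0, 0, 0], [-0.0053, -0.0006, 0.094, 0, 0, 0, 0], [0, 0, 0, 0, 0, 0, 255], [0, 0, 0, 0, 0, 0, 255], [0, 0, 0, 0, 0, 0, 255], [0, 0, 0, 0, 0, 0, 255], [0, 0, 0, 0, 0, 0, 255], [0, 0, 0, 0, 0, 0, 255], [0, 0, 0, 0, 0, 0, 255], [0, 0, 0, 0, 0, 0, 255]]], force=80)

```text
clock: 4.8
tcp_pos: [0.5329, 0.3409, 0.1523]
orientation: [0.0, 0.664, 0.747, 0.001]
wrist_force: [-1.3, -1.1, 5.3]
finger_gap: 0.0244
grip_force: 78.5
```

>>> jog_arm(increments=[[[0, 0, -0.129, 0, 0, 0, 255], [0, 0, -0.129, 0, 0, 0, 255], [0, 0, -0.129, 0, 0, 0, 255], [0, 0, -0.129, 0, 0, 0, 255], [0, 0, -0.129, 0, 0, 0, 255], [0, 0, -0.129, 0, 0, 0, 255], [-0.142, -0.032, 0, 0, 0, 0, 255], [-0.142, -0.032, 0, 0, 0, 0, 255], [-0.142, -0.032, 0, 0, 0, 0, 255], [-0.142, -0.032, 0, 0, 0, 0, 255], [-0.142, -0.032, 0, 0, 0, 0, 255], [-0.142, -0.032, 0.048, 0, 0, 0, 255], [-0.142, -0.032, 0.048, 0, 0, 0, 255], [-0.142, -0.032, 0.048, 0, 0, 0, 255], [-0.142, -0.032, 0.048, 0, 0, 0, 255], [-0.142, -0.032, 0.048, 0, 0, 0, 255], [0, 0, 0, 0, 0, 0, 255], [0, 0, 0, 0, 0, 0, 255]]])

```text
clock: 6.6
tcp_pos: [0.4937, -0.0221, 0.2831]
orientation: [-0.001, 0.665, 0.747, -0.0]
wrist_force: [0.3, -0.1, -4.3]
finger_gap: 0.0237
grip_force: 80.8
```

```bash
python3 - <<'E'
from h import *
s=env.get_state();print(s['tcp_pos'],s['orientation'],s['joint_pos'],s['wrist_force'],s['ft_torque'])
c=cam('wrist')
for t,z in [('drift_hole',.125),('bolt_hole',.125),('drift_tip',.144)]:
    for d in spotter.landmark_of(t,'wrist')[:2]: print(t,d['conf'],np.array(d['uv']),onz(c,d['uv'],z))
a=cv2.resize(c['pixels'][:,:,::-1],None,fx=1,fy=1)
u=np.array(proj(c,[.495,.053,.125])).astype(int);print(u)
u=np.clip(u,40,[519,379]);z=cv2.resize(a[u[1]-40:u[1]+40,u[0]-40:u[0]+40],(420,420),interpolation=cv2.INTER_CUBIC)
z=np.clip(z.astype(float)*1.6,0,255).astype(np.uint8)
cv2.imwrite('pics/w2.png',np.hstack([a[:,180:380],z]));cv2.imwrite('pics/w2raw.png',a);print('crop origin',u-40)
E
```

```text
[ 0.4937 -0.0221  0.2831] [-0.001   0.6652  0.7466 -0.0002] [-0.2077  0.1468 -0.0421  1.3838  0.0006  1.2479] [ 0.2921 -0.1039 -4.271 ] [ 0.051  -0.0427  0.0147]
drift_hole 0.97 [294.4 118.6] [0.4972 0.053  0.125 ]
bolt_hole 0.86 [290.1 208.1] [ 0.5044 -0.0372  0.125 ]
drift_tip 0.59 [281.5 201.4] [ 0.4939 -0.0256  0.144 ]
[292 118]
crop origin [252  78]
```

View pics/w2.png

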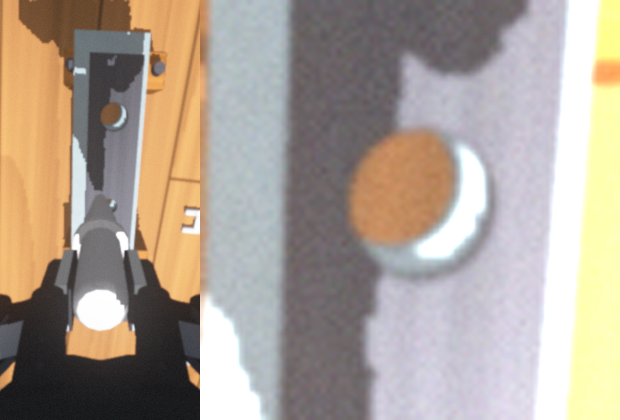

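The strap hole is centred near crop (421,203). The orange (through) part lies up-left of it, and the bright channel face shows as a crescent at lower right. So the channel hole is offset toward -x and +y. I'll fit this with projected circles.

```bash
python3 - <<'E'
from h import *
from scipy.optimize import minimize
c=cam('wrist');im=c['pixels'].astype(float)
x0,y0=270,94;S=4;W=50
crop=cv2.resize(c['pixels'][y0:y0+W,x0:x0+W],None,fx=S,fy=S,interpolation=cv2.INTER_CUBIC).astype(float)
sat=(crop[:,:,0]-crop[:,:,2]); orange=sat>35
bright=crop.mean(2)>170
def circ(x,y,z):
    t=np.linspace(0,2*np.pi,60);P=[proj(c,[x+.013*np.cos(a),y+.013*np.sin(a),z]) for a in t]
    P=((np.array(P)-[x0-.5,y0-.5])*S-.5)
    m=np.zeros((W*S,W*S),np.uint8);cv2.fillPoly(m,[np.round(P*16).astype(np.int32)],1,shift=4);return m>0,P
hole=np.zeros_like(orange);hole[:]=orange|bright
yy,xx=np.mgrid[:W*S,:W*S];near=(np.hypot(xx-24.5*S,yy-24*S)<17*S)
def cost(p,full=False):
    p=np.array(p)/1000
    A,PA=circ(p[0],p[1],.125);A2,_=circ(p[0],p[1],.117);B,PB=circ(p[2],p[3],.117);B2,PB2=circ(p[2],p[3],.087)
    thru=A&A2&B&B2
    if full: return PA,PB,PB2
    return ((thru^orange)&near).sum()+.5*((bright&~A)&near).sum()+.5*(bright&thru&near).sum()
best=None
for dx in(-8,-5,-2):
  for dy in(3,6,9):
    r=minimize(cost,[497.2,53,497.2+dx,53+dy],method='Nelder-Mead',options=dict(initial_simplex=np.array([[497.2,53,497.2+dx,53+dy]]+[[497.2+2*(i==0),53+2*(i==1),497.2+dx+2*(i==2),53+dy+2*(i==3)] for i in range(4)])))
    if best is None or r.fun<best.fun: best=r
    print(r.fun,r.x,r.x[2:]-r.x[:2])
o=cv2.resize(crop.clip(0,255).astype(np.uint8)[:,:,::-1],None,fx=3,fy=3,interpolation=cv2.INTER_CUBIC)
for P,k in zip(cost(best.x,True),[(0,255,0),(0,0,255),(255,0,0)]): cv2.polylines(o,[np.round(P*3).astype(np.int32)],True,k,1)
cv2.imwrite('pics/fit.png',o);print(orange.sum(),c['p'])
E
```

```text
117.0 [496.2421  54.9763 490.0863  59.531 ] [-6.1558  4.5548]
110.0 [496.237   54.9892 490.2145  59.5378] [-6.0225  4.5486]
124.0 [496.237   54.8915 490.229   59.4331] [-6.008   4.5416]
115.0 [496.2352  55.0074 490.2462  59.5411] [-5.989   4.5337]
125.0 [496.2284  54.9581 490.1259  59.4165] [-6.1025  4.4584]
118.0 [496.2399  54.9889 490.2747  59.5434] [-5.9652  4.5545]
121.0 [496.2242  54.7482 490.214   59.5377] [-6.0102  4.7895]
124.0 [496.2845  55.0226 490.0851  59.5299] [-6.1994  4.5073]
123.0 [496.2428  54.9471 490.1639  59.4208] [-6.0789  4.4737]
5043 [0.4839 0.0564 0.4271]
```

View pics/fit.png

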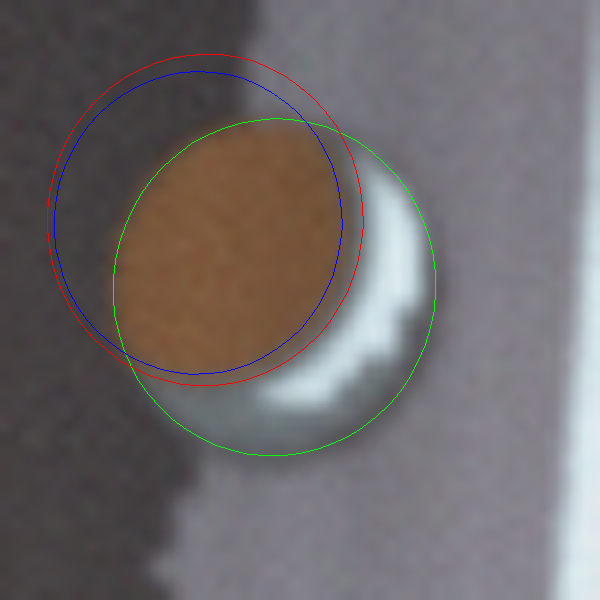

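The circles fit well: strap hole at (0.496, 0.055), with the channel hole offset (-6.0, +4.6) mm. Next I'll check where the tip is relative to the TCP.

```bash
python3 - <<'E'
from h import *
s=env.get_state();c=cam('wrist');p=s['tcp_pos'];M=q2R(s['orientation'])
r=spotter.cut_out('drift','wrist')[0];m=r['region'];ys,xs=np.where(m);print(r['conf'],ys.min(),xs.min(),xs.max())
t=np.linspace(0,2*np.pi,40)
def sil(off,h,rad):
    P=np.array([proj(c,p+M@np.array([off[0]+rad*np.cos(a),off[1]+rad*np.sin(a),.1413-h])) for a in t]);return P[:,1].min(),P[:,0].min(),P[:,0].max()
for o in (-.003,-.0015,0,.0015):print(o,sil((o,0),0,.006),sil((o,0),.066,.0124),sil((o,0),.176,.013))
for y in range(ys.min(),ys.min()+70,6): x=xs[ys==y];print(y,x.min(),x.max(),(x.min()+x.max())/2)
im=c['pixels'][150:290,230:340,::-1]
cv2.imwrite('pics/tip.png',cv2.resize(np.clip(im*1.3,0,255).astype(np.uint8),None,fx=4,fy=4,interpolation=cv2.INTER_CUBIC))
E
```

```text
0.56 194 252 308
-0.003 (np.float64(194.32036847984506), np.float64(275.4706456162514), np.float64(287.6033084712465)) (np.float64(208.19254927399967), np.float64(265.96370375775655), np.float64(297.82456528720206)) (np.float64(286.4294317939283), np.float64(252.81656293696716), np.float64(313.7364577234302))
-0.0015 (np.float64(192.83939310115542), np.float64(275.4649455675875), np.float64(287.6159998489961)) (np.float64(206.31751126924868), np.float64(265.93815387886576), np.float64(297.8603746745043)) (np.float64(283.2347537669453), np.float64(252.72383497582868), np.float64(313.857606424341))
0 (np.float64(191.35389079884627), np.float64(275.45922795327687), np.float64(287.62873016808504)) (np.float64(204.43511201900677), np.float64(265.9125041975658), np.float64(297.89632374340135)) (np.float64(280.01683138359436), np.float64(252.63044725966276), np.float64(313.979616557871))
0.0015 (np.float64(189.86384053370335), np.float64(275.45349269107294), np.float64(287.64149961009383)) (np.float64(202.54530757681022), np.float64(265.8867541214985), np.float64(297.93241332183175)) (np.float64(276.77540746378247), np.float64(252.53639265683947), np.float64(314.10249743009916))
194 277 283 280.0
200 273 287 280.0
206 270 290 280.0
212 267 293 280.0
218 265 295 280.0
224 260 300 280.0
230 256 304 280.0
236 253 307 280.0
242 252 307 279.5
248 253 306 279.5
254 258 303 280.5
260 258 303 280.5
```

View pics/tip.png

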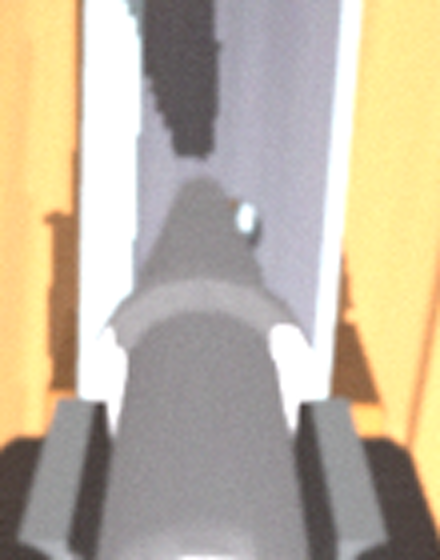

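The tip sits about 3 mm on tool -x and 1 mm on tool -y of the TCP axis in the same camera. I'll aim it midway between the two hole centres.

>>> jog_arm(increments=[[[0.109, 0.013, 0, 0, 0, 0, 255], [0.109, 0.013, 0, 0, 0, 0, 255], [0.109, 0.013, 0, 0, 0, 0, 255], [0, 0, 0, 0, 0, 0, 255], [0, 0, 0.023, 0, 0, 0, 255], [0, 0, 0.023, 0, 0, 0, 255], [0, 0, 0.023, 0, 0, 0, 255], [0, 0, 0.02, 0, 0, 0, 255], [0, 0, 0, 0, 0, 0, 255]]])

```text
clock: 7.85
tcp_pos: [0.4939, 0.0602, 0.2604]
orientation: [-0.001, 0.665, 0.747, -0.001]
wrist_force: [-0.2, 0.5, -5.0]
finger_gap: 0.0241
grip_force: 80.7
```

```bash
python3 - <<'E'
from h import *
s=env.get_state();print(s['tcp_pos'],s['orientation'],s['wrist_force'],s['ft_torque'])
goto([.494,.0604,.2545],6.6)
c=cam('wrist');save(c,'w3.png',(220,120,340,260),4)
E
```

```text
[0.4939 0.0602 0.2604] [-0.0008  0.6648  0.747  -0.0006] [-0.2017  0.494  -5.0224] [-0.0091  0.0166  0.0043]
shift [0.0006 0.0004 0.0236] turn [-0.0006 -0.0001  0.0004] az now 6.67
```

View pics/w3.png

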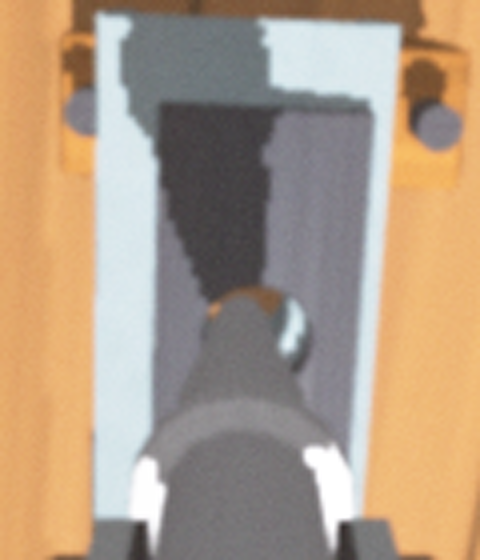

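The tip is inside the strap hole, next to the orange opening, with no contact force beyond the drift's weight. I'll ease it down slowly.

>>> jog_arm(increments=[[[0, 0, 0.006, 0, 0, 0, 255], [0, 0, 0.006, 0, 0, 0, 255], [0, 0, 0.006, 0, 0, 0, 255], [0, 0, 0.006, 0, 0, 0, 255], [0, 0, 0.006, 0, 0, 0, 255], [0, 0, 0, 0, 0, 0, 255]]])

```text
clock: 8.5
tcp_pos: [0.4943, 0.0608, 0.2538]
orientation: [-0.0, 0.664, 0.747, -0.0]
wrist_force: [0.5, 0.9, -3.6]
finger_gap: 0.0239
grip_force: 80.7
```

>>> jog_arm(increments=[[[0, 0, 0.008, 0, 0, 0, 255], [0.003, -0.004, 0.008, 0, 0, 0, 255], [0.003, -0.004, 0.008, 0, 0, 0, 255], [0, 0, 0, 0, 0, 0, 255]]])

```text
clock: 8.9
tcp_pos: [0.4927, 0.0618, 0.2481]
orientation: [0.001, 0.664, 0.747, 0.0]
wrist_force: [1.5, -2.8, -4.4]
finger_gap: 0.0238
grip_force: 80.8
```

>>> jog_arm(increments=[[[0.002, -0.003, 0.008, 0, 0, 0, 255], [0.002, -0.003, 0.008, 0, 0, 0, 255], [0, 0, 0.008, 0, 0, 0, 255], [0, 0, 0.008, 0, 0, 0, 255], [0, 0, 0, 0, 0, 0, 255]]])

```text
clock: 9.4
tcp_pos: [0.4908, 0.0628, 0.2398]
orientation: [0.0, 0.664, 0.747, -0.0]
wrist_force: [1.9, -1.5, -2.8]
finger_gap: 0.0241
grip_force: 81.0
```

```bash
python3 -c "
from h import *
s=env.get_state();print(s['tcp_pos'],s['wrist_force'],s['ft_torque'])"
```

```text
[0.4908 0.0628 0.2398] [ 1.9356 -1.4738 -2.7538] [-0.5681 -0.6563 -0.0026]
```

>>> jog_arm(increments=[[[0, 0, 0.01, 0, 0, 0, 255], [0, 0, 0.01, 0, 0, 0, 255], [0, 0, 0.01, 0, 0, 0, 255], [0, 0, 0.01, 0, 0, 0, 255], [0, 0, 0, 0, 0, 0, 255]]])

```text
clock: 9.9
tcp_pos: [0.4905, 0.0629, 0.2295]
orientation: [-0.0, 0.664, 0.747, -0.0]
wrist_force: [1.5, -1.7, -4.8]
finger_gap: 0.0238
grip_force: 80.9
```

```bash
python3 -c "
from h import *
s=env.get_state();print(s['tcp_pos'],s['wrist_force'],s['ft_torque'])"
```

```text
[0.4905 0.0629 0.2295] [ 1.4697 -1.7271 -4.761 ] [-0.6237 -0.7448  0.0473]
```

>>> jog_arm(increments=[[[0, 0, 0.01, 0, 0, 0, 255], [0, 0, 0.01, 0, 0, 0, 255], [0, 0, 0.01, 0, 0, 0, 255], [0, 0, 0.01, 0, 0, 0, 255], [0, 0, 0, 0, 0, 0, 255]]])

```text
clock: 10.4
tcp_pos: [0.4905, 0.0629, 0.2196]
orientation: [-0.0, 0.664, 0.747, -0.0]
wrist_force: [2.8, -1.6, -5.3]
finger_gap: 0.0237
grip_force: 80.9
```

```bash
python3 -c "
from h import *
s=env.get_state();print(s['tcp_pos'],s['wrist_force'],s['ft_torque'])"
```

```text
[0.4905 0.0629 0.2196] [ 2.7693 -1.6127 -5.3332] [-0.614  -0.7848  0.0033]
```

>>> jog_arm(increments=[[[0, 0, 0.01, 0, 0, 0, 255], [0, 0, 0.01, 0, 0, 0, 255], [0, 0, 0.01, 0, 0, 0, 255], [0, 0, 0.01, 0, 0, 0, 255], [0, 0, 0, 0, 0, 0, 255]]])

```text
clock: 10.9
tcp_pos: [0.4905, 0.0628, 0.2096]
orientation: [-0.0, 0.664, 0.747, -0.0]
wrist_force: [2.6, -2.1, -4.4]
finger_gap: 0.0238
grip_force: 81.0
```

```bash
python3 -c "
from h import *
s=env.get_state();print(s['tcp_pos'],s['wrist_force'],s['ft_torque'])"
```

```text
[0.4905 0.0628 0.2096] [ 2.5779 -2.1201 -4.4335] [-0.6284 -0.7502  0.0108]
```

>>> jog_arm(increments=[[[0, 0, 0.008, 0, 0, 0, 255], [0, 0, 0.008, 0, 0, 0, 255], [0, 0, 0.004, 0, 0, 0, 255], [0, 0, 0, 0, 0, 0, 255]]])

```text
clock: 11.3
tcp_pos: [0.4907, 0.0628, 0.2049]
orientation: [-0.0, 0.664, 0.747, -0.0]
wrist_force: [2.1, -2.0, -3.7]
finger_gap: 0.024
grip_force: 81.0
```

```bash
python3 -c "
from h import *
s=env.get_state();print(s['tcp_pos'],s['wrist_force'],s['ft_torque'])"
```

```text
[0.4907 0.0628 0.2049] [ 2.056  -2.0361 -3.7173] [-0.6186 -0.8248 -0.0006]
```

>>> jog_arm(increments=[[[0, 0, 0.006, 0, 0, 0, 255], [0, 0, 0.006, 0, 0, 0, 255], [0, 0, 0.004, 0, 0, 0, 255], [0, 0, 0, 0, 0, 0, 255]]])

```text
clock: 11.7
tcp_pos: [0.4908, 0.0628, 0.2009]
orientation: [0.0, 0.664, 0.747, 0.0]
wrist_force: [2.9, -2.8, -3.1]
finger_gap: 0.0236
grip_force: 80.9
```

```bash
python3 -c "
from h import *
s=env.get_state();print(s['tcp_pos'],s['wrist_force'],s['ft_torque'])"
```

```text
[0.4908 0.0628 0.2009] [ 2.8682 -2.7761 -3.1247] [-0.697  -0.8858  0.0098]
```

>>> jog_arm(increments=[[[0, 0, 0.006, 0, 0, 0, 255], [0, 0, 0.006, 0, 0, 0, 255], [0, 0, 0, 0, 0, 0, 255]]])

```text
clock: 12.0
tcp_pos: [0.4909, 0.0628, 0.1979]
orientation: [0.0, 0.664, 0.747, 0.0]
wrist_force: [4.3, -2.5, -4.3]
finger_gap: 0.0238
grip_force: 80.8
```

```bash
python3 -c "
from h import *
s=env.get_state();print(s['tcp_pos'],s['wrist_force'],s['ft_torque'])"
```

```text
[0.4909 0.0628 0.1979] [ 4.2531 -2.451  -4.3249] [-0.8278 -1.0643 -0.0334]
```

>>> jog_arm(increments=[[[0, 0.002, 0, 0, 0, 0, 255], [0, 0, 0, 0, 0, 0, 255]]])

```text
clock: 12.2
tcp_pos: [0.491, 0.0628, 0.1979]
orientation: [-0.0, 0.664, 0.747, -0.0]
wrist_force: [3.2, -2.4, -3.7]
finger_gap: 0.0239
grip_force: 81.0
```

```bash
python3 -c "
from h import *
s=env.get_state();print(s['tcp_pos'],s['wrist_force'],s['ft_torque'])"
```

```text
[0.491  0.0628 0.1979] [ 3.161  -2.3893 -3.6735] [-0.8247 -0.8106 -0.0613]
```

>>> jog_arm(increments=[[[0, 0.002, 0, 0, 0, 0, 255], [0, 0, 0, 0, 0, 0, 255]]])

```text
clock: 12.4
tcp_pos: [0.4912, 0.0629, 0.1978]
orientation: [-0.0, 0.664, 0.747, -0.0]
wrist_force: [1.1, -3.3, -3.6]
finger_gap: 0.0241
grip_force: 80.9
```

```bash
python3 -c "
from h import *
s=env.get_state();print(s['tcp_pos'],s['wrist_force'],s['ft_torque'])"
```

```text
[0.4912 0.0629 0.1978] [ 1.1343 -3.3411 -3.5855] [-0.9047 -0.489   0.0065]
```

>>> jog_arm(increments=[[[-0.0015, -0.001, 0.004, 0, 0, 0, 255], [0, 0, 0.004, 0, 0, 0, 255], [0, 0, 0, 0, 0, 0, 255]]])

```text
clock: 12.7
tcp_pos: [0.4913, 0.0626, 0.1959]
orientation: [-0.0, 0.664, 0.747, 0.0]
wrist_force: [2.1, -2.7, -2.6]
finger_gap: 0.024
grip_force: 81.0
```

```bash
python3 -c "
from h import *
s=env.get_state();print(s['tcp_pos'],s['wrist_force'],s['ft_torque'])"
```

```text
[0.4913 0.0626 0.1959] [ 2.1084 -2.6766 -2.6034] [-0.7388 -0.501   0.0383]
```

>>> jog_arm(increments=[[[-0.001, 0, 0.004, 0, 0, 0, 255], [0, 0, 0.004, 0, 0, 0, 255], [0, 0, 0.004, 0, 0, 0, 255], [0, 0, 0, 0, 0, 0, 255]]])

```text
clock: 13.1
tcp_pos: [0.4915, 0.0623, 0.1929]
orientation: [-0.0, 0.664, 0.747, 0.0]
wrist_force: [2.1, -2.9, -3.6]
finger_gap: 0.0238
grip_force: 81.0
```

```bash
python3 -c "
from h import *
s=env.get_state();print(s['tcp_pos'],s['wrist_force'],s['ft_torque'])"
```

```text
[0.4915 0.0623 0.1929] [ 2.097  -2.8885 -3.5572] [-0.7109 -0.5328  0.0594]
```

>>> jog_arm(increments=[[[-0.001, 0, 0.004, 0, 0, 0, 255], [0, 0, 0.004, 0, 0, 0, 255], [0, 0, 0.004, 0, 0, 0, 255], [0, 0, 0, 0, 0, 0, 255]]])

```text
clock: 13.5
tcp_pos: [0.4916, 0.0621, 0.1898]
orientation: [-0.0, 0.664, 0.747, 0.0]
wrist_force: [1.8, -2.2, -4.5]
finger_gap: 0.0236
grip_force: 80.9
```

```bash
python3 -c "
from h import *
s=env.get_state();print(s['tcp_pos'],s['wrist_force'],s['ft_torque'])"
```

```text
[0.4916 0.0621 0.1898] [ 1.8486 -2.1747 -4.5313] [-0.6773 -0.5587  0.0191]
```

>>> jog_arm(increments=[[[0, 0, 0.006, 0, 0, 0, 255], [0, 0, 0.006, 0, 0, 0, 255], [0, 0, 0.006, 0, 0, 0, 255], [0, 0, 0, 0, 0, 0, 255]]])

```text
clock: 13.9
tcp_pos: [0.4916, 0.062, 0.1853]
orientation: [-0.0, 0.664, 0.747, -0.0]
wrist_force: [2.5, -2.3, -4.3]
finger_gap: 0.0243
grip_force: 80.7
```

```bash
python3 -c "
from h import *
s=env.get_state();print(s['tcp_pos'],s['wrist_force'],s['ft_torque'])"
```

```text
[0.4916 0.062  0.1853] [ 2.5335 -2.3021 -4.3093] [-0.6667 -0.6923  0.0157]
```

>>> jog_arm(increments=[[[0, 0, 0.006, 0, 0, 0, 255], [0, 0, 0.006, 0, 0, 0, 255], [0, 0, 0.006, 0, 0, 0, 255], [0, 0, 0.006, 0, 0, 0, 255], [0, 0, 0, 0, 0, 0, 255]]])

```text
clock: 14.4
tcp_pos: [0.4916, 0.062, 0.1793]
orientation: [-0.0, 0.664, 0.747, 0.0]
wrist_force: [2.8, -3.7, -3.9]
finger_gap: 0.0241
grip_force: 80.8
```

```bash
python3 -c "
from h import *
s=env.get_state();print(s['tcp_pos'],s['wrist_force'],s['ft_torque'])"
```

```text
[0.4916 0.062  0.1793] [ 2.8062 -3.654  -3.9006] [-0.7583 -0.718  -0.002 ]
```

>>> jog_arm(increments=[[[-0.002, 0.001, 0.004, 0, 0, 0, 255], [0, 0, 0.006, 0, 0, 0, 255], [0, 0, 0.006, 0, 0, 0, 255], [0, 0, 0.006, 0, 0, 0, 255], [0, 0, 0, 0, 0, 0, 255]]])

```text
clock: 14.9
tcp_pos: [0.4917, 0.0617, 0.1737]
orientation: [-0.0, 0.664, 0.747, -0.0]
wrist_force: [1.5, -1.9, -5.4]
finger_gap: 0.0236
grip_force: 80.8
```

```bash
python3 -c "
from h import *
s=env.get_state();print(s['tcp_pos'],s['wrist_force'],s['ft_torque'])"
```

```text
[0.4917 0.0617 0.1737] [ 1.5282 -1.8729 -5.3955] [-0.4666 -0.5361 -0.0142]
```

>>> jog_arm(increments=[[[0, 0, 0.006, 0, 0, 0, 255], [0, 0, 0.006, 0, 0, 0, 255], [0, 0, 0.006, 0, 0, 0, 255], [0, 0, 0.006, 0, 0, 0, 255], [0, 0, 0, 0, 0, 0, 255]]])

```text
clock: 15.4
tcp_pos: [0.4917, 0.0617, 0.1677]
orientation: [-0.0, 0.664, 0.747, -0.0]
wrist_force: [1.6, -1.6, -6.0]
finger_gap: 0.024
grip_force: 80.8
```

```bash
python3 -c "
from h import *
s=env.get_state();print(s['tcp_pos'],s['wrist_force'],s['ft_torque'])"
```

```text
[0.4917 0.0617 0.1677] [ 1.6465 -1.6193 -5.9501] [-0.3858 -0.3546  0.0456]
```

>>> jog_arm(increments=[[[0, 0, 0.006, 0, 0, 0, 255], [0, 0, 0.006, 0, 0, 0, 255], [0, 0, 0.004, 0, 0, 0, 255], [0, 0, 0.004, 0, 0, 0, 255], [0, 0, 0, 0, 0, 0, 255]]])

```text
clock: 15.9
tcp_pos: [0.4918, 0.0616, 0.1628]
orientation: [-0.0, 0.664, 0.747, -0.0]
wrist_force: [0.9, -1.4, -5.4]
finger_gap: 0.024
grip_force: 80.8
```

```bash
python3 -c "
from h import *
s=env.get_state();print(s['tcp_pos'],s['wrist_force'],s['ft_torque'])"
```

```text
[0.4918 0.0616 0.1628] [ 0.8792 -1.3989 -5.3551] [-0.4293 -0.2777  0.0167]
```

Half a millimetre or so to go, so I'll feel for the seat.

>>> jog_arm(increments=[[[0, 0, 0.003, 0, 0, 0, 255], [0, 0, 0.003, 0, 0, 0, 255], [0, 0, 0, 0, 0, 0, 255]]])

```text
clock: 16.2
tcp_pos: [0.492, 0.0616, 0.1623]
orientation: [0.0, 0.664, 0.747, 0.0]
wrist_force: [-1.9, -2.3, 3.1]
finger_gap: 0.0245
grip_force: 81.7
```

```bash
python3 -c "
from h import *
s=env.get_state();print(s['tcp_pos'],s['wrist_force'],s['ft_torque'])"
```

```text
[0.492  0.0616 0.1623] [-1.8521 -2.3185  3.1398] [-0.4697  0.3282  0.0183]
```

>>> jog_arm(increments=[[[0, 0, 0, 0, 0, 0, 255], [0, 0, 0, 0, 0, 0, 120], [0, 0, 0, 0, 0, 0, 0], [0, 0, 0, 0, 0, 0, 0], [0, 0, 0, 0, 0, 0, 0], [0, 0, 0, 0, 0, 0, 0], [0, 0, 0, 0, 0, 0, 0]]], force=20)

```text
clock: 16.9
tcp_pos: [0.4919, 0.0616, 0.1615]
orientation: [-0.0, 0.664, 0.747, 0.0]
wrist_force: [0.0, -0.2, -0.1]
finger_gap: 0.0854
grip_force: 0.0
```

>>> jog_arm(increments=[[[0, 0, -0.06, 0, 0, 0, 0], [0, 0, -0.12, 0, 0, 0, 0], [0, 0, -0.15, 0, 0, 0, 0], [0, 0, -0.15, 0, 0, 0, 0], [-0.146, -0.035, 0, 0, 0, 0, 0], [-0.146, -0.035, 0, 0, 0, 0, 0], [-0.146, -0.035, 0, 0, 0, 0, 0], [-0.146, -0.035, 0, 0, 0, 0, 0], [-0.146, -0.035, 0, 0, 0, 0, 0], [-0.146, -0.035, 0, 0, 0, 0, 0], [-0.146, -0.035, 0, 0, 0, 0, 0], [-0.146, -0.035, 0, 0, 0, 0, 0], [-0.146, -0.035, 0, 0, 0, 0, 0], [-0.146, -0.035, 0, 0, 0, 0, 0], [0, 0, 0.1, 0, 0, 0, 0], [0, 0, 0.12, 0, 0, 0, 0], [0, 0, 0.12, 0, 0, 0, 0], [0, 0, 0.12, 0, 0, 0, 0], [0, 0, 0, 0, 0, 0, 0]]])

```text
clock: 18.8
tcp_pos: [0.4454, -0.3091, 0.1624]
orientation: [-0.004, 0.664, 0.747, 0.0]
wrist_force: [-0.7, -0.2, 1.2]
finger_gap: 0.0855
grip_force: 0.0
```

```bash
python3 - <<'E'
from h import *
s=env.get_state();print(s['tcp_pos'],s['wrist_force'])
c=cam('wrist')
for t,z in [('bolt',.01),('bolt_seat',.07),('socket',0)]:
    for d in spotter.landmark_of(t,'wrist')[:2]: print(t,d['conf'],np.array(d['uv']),onz(c,d['uv'],z))
save(c,'w4.png')
c=cam('scene')
for t,z in [('drift_shoulder',.125),('bolt_hole',.125)]:
    for d in spotter.landmark_of(t,'scene')[:2]: print(t,d['conf'],np.array(d['uv']),onz(c,d['uv'],z))
E
```

```text
[ 0.4454 -0.3091  0.1624] [-0.7116 -0.1705  1.2312]
bolt 0.77 [280.  197.4] [ 0.4434 -0.3116  0.01  ]
socket 0.6 [284.6 195.1] [ 0.4482 -0.3112  0.    ]
drift_shoulder 0.77 [323.4 173.9] [0.4944 0.0721 0.125 ]
bolt_hole 0.81 [294.3 179.2] [ 0.4927 -0.0179  0.125 ]
bolt_hole 0.47 [397.5 260.8] [0.8289 0.1597 0.125 ]
```

View pics/w4.png

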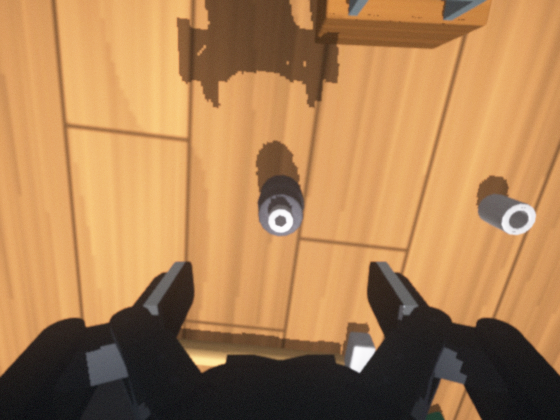

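The bolt head's top face is at px (281,221), seated in the dark socket, with nothing within finger reach.

```bash
python3 - <<'E'
from h import *
s=env.get_state();print(s['tcp_pos'],s['orientation'])
c=cam('wrist')
p=onz(c,(281,221),.083);print(p)
goto([p[0],p[1],.0735],6.6)
E
```

```text
[ 0.4486 -0.3119  0.1683] [ 0.0015  0.6643  0.7474 -0.    ]
[ 0.4487 -0.3167  0.083 ]
shift [-0.0191 -0.002   0.3779] turn [0.0005 0.0006 0.0007] az now 6.73
```

```bash
python3 - <<'E'
from h import *
s=env.get_state();print(s['tcp_pos'],s['orientation'],s['qvel'])
c=cam('wrist')
g=c['pixels'][190:260,250:320].astype(np.uint8)
b=(g.min(2)>150).astype(np.uint8);n,l,st,ce=cv2.connectedComponentsWithStats(b)
for i in range(1,n):
    if st[i,4]>30:
        uv=[250+st[i,0]+(st[i,2]-1)/2,190+st[i,1]+(st[i,3]-1)/2];print(st[i],uv,onz(c,uv,.083));P=onz(c,uv,.083)
goto([P[0],P[1],.0735],6.6)
E
```

```text
[ 0.4484 -0.3117  0.168 ] [0.0013 0.6644 0.7474 0.    ] [-0.0008  0.0044 -0.0101 -0.0036 -0.0015  0.0006]
[ 14  12  26  25 405] [np.float64(276.5), np.float64(214.0)] [ 0.4442 -0.3109  0.083 ]
shift [ 0.0051 -0.0165  0.3766] turn [0.0004 0.0005 0.0007] az now 6.73
```

>>> jog_arm(increments=[[[0.0013, -0.0041, 0.096, 0, 0, 0, 0], [0.0013, -0.0041, 0.096, 0, 0, 0, 0], [0.0013, -0.0041, 0.096, 0, 0, 0, 0], [0.0012, -0.0041, 0.096, 0, 0, 0, 0], [0, 0, 0, 0, 0, 0, 0], [0, 0, 0, 0, 0, 0, 255], [0, 0, 0, 0, 0, 0, 255], [0, 0, 0, 0, 0, 0, 255], [0, 0, 0, 0, 0, 0, 255], [0, 0, 0, 0, 0, 0, 255], [0, 0, 0, 0, 0, 0, 255], [0, 0, 0, 0, 0, 0, 255], [0, 0, 0, 0, 0, 0, 255]]], force=40)

```text
clock: 20.55
tcp_pos: [0.444, -0.3108, 0.0716]
orientation: [0.001, 0.664, 0.747, 0.0]
wrist_force: [-0.5, 1.2, 5.9]
finger_gap: 0.0166
grip_force: 38.9
```

>>> jog_arm(increments=[[[0, 0, -0.1, 0, 0, 0, 255], [0, 0, -0.163, 0, 0, 0, 255], [0, 0, -0.163, 0, 0, 0, 255], [0, 0, -0.163, 0, 0, 0, 255], [0, 0, -0.163, 0, 0, 0, 255], [0.152, 0.0545, 0, 0, 0, 0, 255], [0.152, 0.0545, 0, 0, 0, 0, 255], [0.152, 0.0545, 0, 0, 0, 0, 255], [0.152, 0.0545, 0, 0, 0, 0, 255], [0.152, 0.0545, 0, 0, 0, 0, 255], [0.152, 0.0545, 0, 0, 0, 0, 255], [0, 0, 0, 0, 0, 0, 255], [0, 0, 0, 0, 0, 0, 255], [0, 0, 0, 0, 0, 0, 255], [0, 0, 0, 0, 0, 0, 255]]])

```text
clock: 22.05
tcp_pos: [0.4978, -0.0754, 0.2584]
orientation: [-0.0, 0.665, 0.747, -0.0]
wrist_force: [0.8, 0.2, -0.6]
finger_gap: 0.0166
grip_force: 40.5
```

```bash
python3 - <<'E'
from h import *
s=env.get_state();print(s['tcp_pos'],s['orientation'],s['wrist_force'],s['finger_gap'])
c=cam('wrist')
for t,z in [('bolt_hole',.125),('drift_shoulder',.125),('bolt',.198),('bolt_seat',.258)]:
    for d in spotter.landmark_of(t,'wrist')[:2]: print(t,d['conf'],np.array(d['uv']),onz(c,d['uv'],z))
a=c['pixels'][:,:,::-1]
u=proj(c,[.499,-.031,.125]).astype(int);print(u-30)
z=cv2.resize(a[u[1]-30:u[1]+30,u[0]-30:u[0]+30],(420,420),interpolation=cv2.INTER_CUBIC)
cv2.imwrite('pics/w5.png',np.hstack([a[:,190:370],z]))
E
```

```text
[ 0.4978 -0.0754  0.2584] [-0.0001  0.6651  0.7468 -0.0001] [ 0.7778  0.1888 -0.5639] 0.016638030182633365
drift_shoulder 0.69 [290.   98.8] [0.4943 0.0156 0.125 ]
drift_shoulder 0.59 [292.   40.1] [0.4902 0.0609 0.125 ]
bolt 0.74 [281.  224.4] [ 0.4968 -0.0738  0.198 ]
bolt_seat 0.75 [280.4 263.4] [ 0.4964 -0.0736  0.258 ]
[258 123]
```

View pics/w5.png

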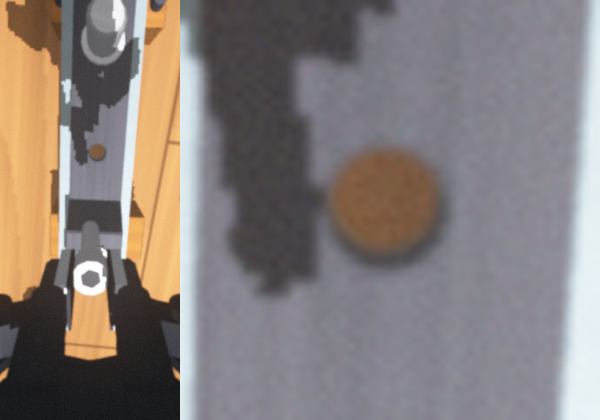

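The holes now line up: the bolt hole shows fully round and open at px (287,152), and the drift is standing seated at the top of the picture. The bolt hangs vertical in the grip with its foot at about (281,224).

```bash
python3 - <<'E'
from h import *
c=cam('wrist');s=env.get_state()
H=onz(c,(287.2,152.),.125);F=onz(c,(280.8,224.4),.197);print(H,F,F-s['tcp_pos'])
off=(F-s['tcp_pos'])[:2];goto([*(H[:2]-off),.19],6.6)
E
```

```text
[ 0.4977 -0.0297  0.125 ] [ 0.4969 -0.0739  0.197 ] [-0.0011  0.0011 -0.0615]
shift [0.1749 0.0237 0.2741] turn [ 0.     -0.      0.0004] az now 6.67
```

>>> jog_arm(increments=[[[0.058, 0.008, 0, 0, 0, 0, 255], [0.058, 0.008, 0, 0, 0, 0, 255], [0.059, 0.008, 0, 0, 0, 0, 255], [0, 0, 0.09, 0, 0, 0, 255], [0, 0, 0.09, 0, 0, 0, 255], [0, 0, 0.09, 0, 0, 0, 255], [0, 0, 0, 0, 0, 0, 255], [0, 0, 0, 0, 0, 0, 255], [0, 0, 0.012, 0, 0, 0, 255], [0, 0, 0.008, 0, 0, 0, 255], [0, 0, 0, 0, 0, 0, 255]]])

```text
clock: 23.45
tcp_pos: [0.4992, -0.0302, 0.1866]
orientation: [0.0, 0.664, 0.747, 0.0]
wrist_force: [-0.4, -0.5, -1.1]
finger_gap: 0.0166
grip_force: 40.5
```

```bash
python3 - <<'E'
from h import *
s=env.get_state();print(s['tcp_pos'],s['wrist_force'],s['ft_torque'])
c=cam('wrist');save(c,'w6.png',(220,120,340,260),4)
E
```

```text
[ 0.4992 -0.0302  0.1866] [-0.3988 -0.4528 -1.0548] [-0.0265 -0.0061 -0.0035]
```

View pics/w6.png

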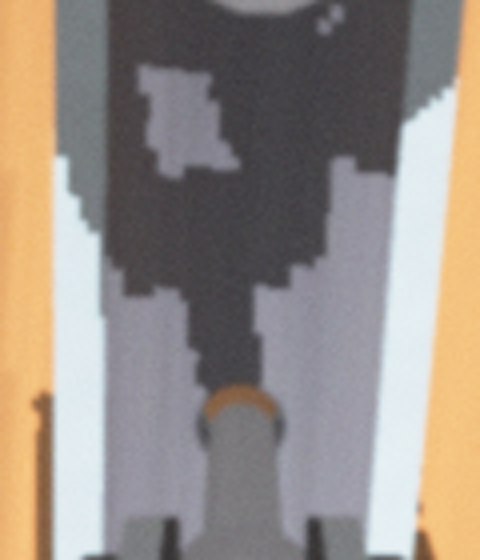

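The bolt foot is in the hole, centred left to right (242 vs 241), with about the right 4 px gap at the far side. Now down with force checks.

>>> jog_arm(increments=[[[0, 0, 0.01, 0, 0, 0, 255], [0, 0, 0.01, 0, 0, 0, 255], [0, 0, 0.01, 0, 0, 0, 255], [0, 0, 0.01, 0, 0, 0, 255], [0, 0, 0.01, 0, 0, 0, 255], [0, 0, 0.01, 0, 0, 0, 255], [0, 0, 0, 0, 0, 0, 255]]])

```text
clock: 24.2
tcp_pos: [0.4985, -0.0301, 0.1706]
orientation: [-0.0, 0.664, 0.747, -0.0]
wrist_force: [-0.4, -0.0, -1.9]
finger_gap: 0.0162
grip_force: 40.5
```

>>> jog_arm(increments=[[[0, 0, 0.016, 0, 0, 0, 255], [0, 0, 0.016, 0, 0, 0, 255], [0, 0, 0.016, 0, 0, 0, 255], [0, 0, 0.016, 0, 0, 0, 255], [0, 0, 0.016, 0, 0, 0, 255], [0, 0, 0, 0, 0, 0, 255]]])

```text
clock: 24.8
tcp_pos: [0.4984, -0.0301, 0.1503]
orientation: [-0.001, 0.664, 0.747, -0.0]
wrist_force: [-0.5, 0.0, -1.7]
finger_gap: 0.0166
grip_force: 40.5
```

>>> jog_arm(increments=[[[0, 0, 0.016, 0, 0, 0, 255], [0, 0, 0.016, 0, 0, 0, 255], [0, 0, 0.016, 0, 0, 0, 255], [0, 0, 0.016, 0, 0, 0, 255], [0, 0, 0.012, 0, 0, 0, 255], [0, 0, 0, 0, 0, 0, 255]]])

```text
clock: 25.4
tcp_pos: [0.4984, -0.0301, 0.1315]
orientation: [-0.0, 0.664, 0.747, -0.0]
wrist_force: [0.5, -0.4, -0.8]
finger_gap: 0.0168
grip_force: 40.5
```

>>> jog_arm(increments=[[[0, 0, 0.006, 0, 0, 0, 255], [0, 0, 0.006, 0, 0, 0, 255], [0, 0, 0, 0, 0, 0, 255], [0, 0, 0, 0, 0, 0, 160], [0, 0, 0, 0, 0, 0, 100], [0, 0, 0, 0, 0, 0, 0], [0, 0, 0, 0, 0, 0, 0], [0, 0, 0, 0, 0, 0, 0], [0, 0, 0, 0, 0, 0, 0], [0, 0, -0.04, 0, 0, 0, 0], [0, 0, -0.1, 0, 0, 0, 0], [0, 0, -0.15, 0, 0, 0, 0], [0, 0, -0.15, 0, 0, 0, 0], [-0.1, 0, -0.1, 0, 0, 0, 0], [-0.15, 0, 0, 0, 0, 0, 0], [0, 0, 0, 0, 0, 0, 0], [0, 0, 0, 0, 0, 0, 0], [0, 0, 0, 0, 0, 0, 0]]], force=20)

```text
clock: 27.2
tcp_pos: [0.5056, -0.0917, 0.2639]
orientation: [-0.001, 0.664, 0.747, -0.0]
wrist_force: [-0.8, -0.1, 0.7]
finger_gap: 0.0854
grip_force: 0.0
```

```bash
python3 - <<'E'
from h import *
s=env.get_state();print(s['tcp_pos'],s['wrist_force'],s['finger_gap'],s['clock'])
c=cam('wrist')
for t,z in [('bolt_seat',.125),('drift_shoulder',.125)]:
    for d in spotter.landmark_of(t,'wrist')[:2]: print(t,d['conf'],np.array(d['uv']),onz(c,d['uv'],z))
d=cam('scene')
for t in ['bolt_seat','drift_shoulder']:
    for e in spotter.landmark_of(t,'scene')[:1]: print(t,e['conf'],e['uv'],onz(d,e['uv'],.125))
a=c['pixels'][0:260,160:420,::-1];b=d['pixels'][130:230,240:370,::-1]
cv2.imwrite('pics/w7.png',np.hstack([cv2.resize(a,(400,400),interpolation=cv2.INTER_CUBIC),cv2.resize(b,(400,400),interpolation=cv2.INTER_CUBIC)]))
E
```

```text
[ 0.5056 -0.0917  0.2639] [-0.7546 -0.0661  0.7031] 0.08543658345621703 27.2
bolt_seat 0.78 [280.9 129.1] [ 0.4971 -0.027   0.125 ]
drift_shoulder 0.91 [284.8  17.9] [0.4898 0.0614 0.125 ]
bolt_seat 0.61 [287.1, 181.8] [ 0.4973 -0.0412  0.125 ]
drift_shoulder 0.49 [323.9, 174.5] [0.4971 0.0728 0.125 ]
```

View pics/w7.png

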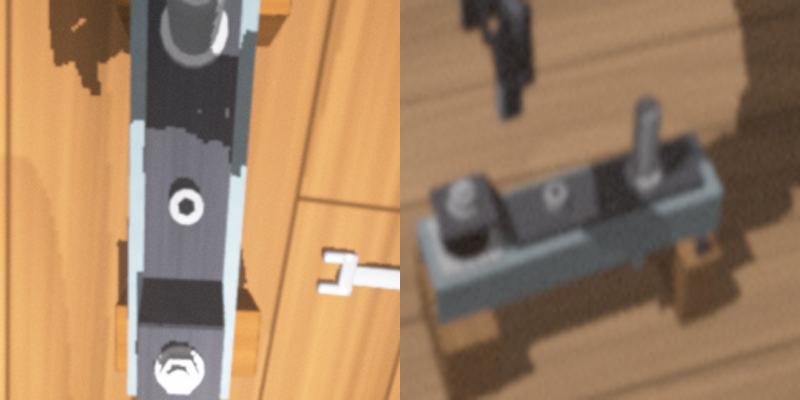

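The bolt head sits flat on the strap at (185,207) in the left view. The drift stands upright with its collar on the strap, and the gripper is clear of everything. Handing in.

```bash
python3 -c "
from h import *
print(ticket.hand_in())"
```

```text
the job is handed in; nothing more can be done
None
```

The drift is home with its collar down on the strap, the bolt is through the small hole with its head down on the strap, and the job was handed in at about 27 s with the robot clear; no verdict came back.

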